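# Clear the wood offcuts from the bead tray into the jar and lid it

## Task

Two chunky wood offcuts, a dark notched block and a round dowel slice, were left in the white sorting tray under the edge of the low light bar. Clear both into the open glass jar, reaching in under the bar without bumping it, then set the blue lid squarely on the jar, fully down, with the jar standing upright on the table. Do not knock the jar over, and leave the beads, tweezers, scoop and spool where they are.

Things in the scene. Friction and masses are not known exactly. Their poses are not given: they have to be found in the camera images.
- tray: shallow white sorting tray fixed to the table, 200 (x) by 320 (y) by 18 mm high, walls and floor 5 mm thick; origin at the centre of its underside, x away from the robot
- lamp: fixed low light bar bridging the tray along y: bar 36 (x) by 390 (y) mm, underside 138 mm and top 166 mm above the table, on two posts 16 by 12 mm at y = -182 and +182 mm with feet 100 (x) by 24 (y) by 6 mm; origin on the table under the bar's centre, robot-side edge at x = -18 mm. The offcuts lie below about that edge: no room for an upright gripper; tilt it, tips away from the robot
- offcut_a: loose dark-brown notched wood block, 42 (x) by 26 (y) by 26 mm high, about 20 g; origin at the centre of its underside; the upper 12 mm is missing at x from 7 to 21 mm; starts flat on the tray floor with its x within 0.4 rad of the tray's x; grasp across y
- offcut_b: loose round slice of brown dowel, 30 mm in diameter, 26 mm high, about 20 g, standing on its flat end on the tray floor; origin at the centre of its underside
- jar: loose open glass jar, 110 mm outside diameter, 90 mm high, wall 5 mm (mouth 100 mm), floor 6 mm thick, 450 g; origin at the centre of its underside, z up
- lid: loose blue hard silicone lid, 80 g, lying knob up: plug 8 mm high (86 mm across below, 92 above) under a disc 116 mm across, 8 mm thick, with a central knob 24 mm in diameter and 30 mm high; origin at the centre of the plug's underside (lowest point), knob from z = 16 to 46 mm. Seated, the disc rests on the jar's rim and the origin is 82 mm above the jar's origin
- bead_a: good bead to leave alone, squat barrel 18 mm across and 15 mm high, standing in the sorting tray; origin at the centre of its underside; blue
- bead_b: good bead to leave alone, squat barrel 18 mm across and 15 mm high, standing in the sorting tray; origin at the centre of its underside; red
- bead_c: good bead to leave alone, squat barrel 18 mm across and 15 mm high, standing in the sorting tray; origin at the centre of its underside; blue
- tweezers: loose steel tweezers lying in the tray behind the light bar, 140 mm long (x), 12 mm wide, 9 mm high; origin at the middle of the underside; leave alone
- scoop: loose yellow bead scoop lying on the table, bowl 70 by 46 by 22 mm with a 75 mm handle to its -x; origin under the bowl's centre; leave alone
- spool: loose orange spool standing on the table, 44 mm across, 40 mm high; origin at the centre of its underside; leave alone
There are look-alikes about, which are no part of the job. Leave any green or turquoise look-alike of the offcut_a alone. What is shaped like the offcut_b but green is not meant.

How it is judged:
By the outcome, as a careful person would: the job done as asked, in the order asked, and still so for the second after the job is handed in, with the robot touching nothing.
It also fails if it takes over 72 s, if anything falls off the work surface, if the arm or the gripper's body presses on something with over 40 N, if the wrist force passes 120 N, or if a joint passes its speed limit or range.

## Robot

A 6-joint arm with a two-finger parallel gripper is mounted at the origin on the work surface. World frame = base frame: x ahead of the robot, y to its left, z up, the work surface at z = 0. Lengths are in m, angles in rad, forces in N, time in s.
With the tool pointing down it reaches from about 0.375 to 0.975 m from the base axis. Payload 3.8 kg.
Tool frame: the origin (TCP) lies midway between the tips of the shut fingers; the grasp point (between the pads) lies 19 mm behind it; z points along the fingers, y is the line along which they close (so a half turn about z gives the same grasp; the last joint's range is limited). The gripper opens to 85 mm and grips with 20 to 120 N. Pads are 22 mm wide; open, the fingers measure 114 mm over their backs; the gripper's body (76 mm by 85 mm) begins 54 mm behind the grasp point. The pads swing forward as they close: fully open they stand 13 mm farther back than shut.
Start: joints at [1.125, 0.264, 1.604, -0, 1.274, -0.037], TCP at [0.268, 0.619, 0.231] pointing down, gripper open.
Joint ranges: [-2.63, 2.63], [-0.94, 2.18], [0.31, 2.57], [-1.31, 4.45], [0, 2.66], [-2.55, 2.55]. Speed limits (rad/s): [2.57, 2.57, 3.14, 3.14, 3.14, 3.14].

## Interface

Orientations are given as a rotation vector (axis times angle).
In Python, from workcell import * gives the robot as it stands. The module is installed in compiled form; this text tells all that it offers.
- The arm moves only by the tool apply_moves, never from a script. Its arguments are lists of equal length, an entry for each row: "fingers": the opening, from 0 (shut) to 1 (fully open); "travel": the shift along the tool's x, y, z normalised to -1 to 1, where 1 is 0.05 m, a list of three; "rotation": the turn, a rotation vector about the tool's x, y, z normalised to -1 to 1, where 1 is 6 degrees, a list of three. In form: {"fingers": [fingers, ...], "travel": [[dx, dy, dz], ...], "rotation": [[ax, ay, az], ...]}. A call has 1 to 12 rows; each row shifts and turns the commanded pose from where the row before left it, along the tool's axes as they then stand; what a row does not reach is not made up. A row lasts 1/10 s, in which the tool goes at most 50 mm and 8.59 degrees, less where a joint would pass 70% of its speed; a pose out of reach is approached as far as the arm can. A call with a number of a shift or a turn outside -1 to 1 is refused whole. A call with a gripper value outside its range is refused whole. The fingers move at their own pace and stop on an object; "newtons" is the grip in N (left out, the last holds). Time passes only in rows, so rows that do not move let the fingers close. It gives the time, the measured TCP pose, the force, the opening and the grip force at its end, in the units of the state.
- read_state(): the state, without advancing time (a new reading comes with each control period).
- read_camera(name): name is "scene" or "top" or "wrist"; returns a dict with "image" (480x640x3 uint8, red, green, blue), "fx", "fy", "cx", "cy" (pixels), "extrinsics" (4x4, takes a point from world to camera coordinates). Camera axes: x right, y down, z forward; pixel columns grow to the right and rows downward; lengths in m; the calibration is good to about 2 mm. The wrist camera is an equidistant fisheye: a pixel r from the principal point sees the ray r / f radians off the axis. A picture is of the moment at which its call begins. There is no depth.
- finish_job(): hands the job in; it is judged then, once.
Trained networks look in the newest picture that a camera, given by its name, has taken for a name from the list of things; names that differ only in an ending like _2 or _b are one class to them, and where a whole thing is asked for, a point or a joint stands for the part that bears it (a point fixed in the world has none). Each returns a list of dicts, best first, with "p" (0 to 1); they miss things now and then, are a little off and sometimes report something else, mostly with a low value. They report only what shows in the picture. A call takes as long as a camera call. They do not tell look-alikes from the thing itself.
- regions_of(camera, name): "mask" (480x640 bool, what is visible of it) and "bbox" ([left, top, width, height] in pixels, round what is visible of it).
- tip_of(camera, name): "location" ([column, row] in pixels: a listed point, or the origin of a listed thing).
The state is a dict: "time": time; "q": joint angles; "joint_vel": joint speeds; "joint_torque": joint torques, N m; "tool_pos": TCP position; "tcp_rot": TCP orientation; "wrist_force": force on the tool from outside, world axes, zero at the start; "torque": the same for the moment, N m; "width": opening from 0.0 (shut) to 1.0 (fully open); "grip_force": force on a finger pad.
Only numpy, scipy, OpenCV 4.12 (cv2) and the standard library are available. Lean on these libraries where they do the work, as an engineer would, in place of code of your own. Each camera call takes 0.05 s, during which the arm holds its last target. There are 200 camera calls.

## Working session

There is one attempt and no reset: what is moved stays moved. The work goes in short steps, Python scripts to look and compute and a tool call to move; the robot and the scene stay as the last step left them, time stands still between calls to the robot, and variables do not carry over. Pictures are saved under pics/ and viewed, at most 10 in all, crops included, and the job is handed in when it is done.

Besides the shell and the picture viewer there is one more tool, called in YAML: its name, and indented under it one key for each argument. apply_moves: Moves the arm, as the interface text tells. Scaled input: -1 to 1 covers 0.05 m each way for a shift and 6 degrees each way for a turn. Its arguments: {"type":"object","properties":{"fingers":{"type":"array","items":{"type":"number"}},"travel":{"type":"array","items":{"type":"array","items":{"type":"number"}}},"rotation":{"type":"array","items":{"type":"array","items":{"type":"number"}}},"newtons":{"type":"number"}},"required":["fingers","travel","rotation"]}

```bash
mkdir -p pics
cat > h.py <<'E'
from workcell import *
import numpy as np, cv2
from scipy.spatial.transform import Rotation as R
def ray(c,px):
    E=np.array(c["extrinsics"]);u=(px[0]-c["cx"])/c["fx"];v=(px[1]-c["cy"])/c["fy"]
    d=E[:3,:3].T@np.array([u,v,1.]);o=-E[:3,:3].T@E[:3,3];return o,d
def onz(c,px,z):
    o,d=ray(c,px);return o+d*(z-o[2])/d[2]
def proj(c,P):
    E=np.array(c["extrinsics"]);p=E[:3,:3]@np.array(P)+E[:3,3];return np.array([c["fx"]*p[0]/p[2]+c["cx"],c["fy"]*p[1]/p[2]+c["cy"]])
def save(c,n):cv2.imwrite("pics/"+n+".png",c["image"][:,:,::-1])
E
python3 - <<'E'
from h import *
np.set_printoptions(precision=3,suppress=True)
s=read_state();print(s)
for cam in("top","scene"):
    c=read_camera(cam);save(c,cam+"0");E=np.array(c["extrinsics"]);print(cam,-E[:3,:3].T@E[:3,3],E[2,:3],c["fx"])
    for n in "tray lamp offcut_a offcut_b jar lid bead_a tweezers scoop spool".split():
        for r in tip_of(cam,n)[:4]:
            print(n,round(r["p"],2),np.round(r["location"],1),onz(c,r["location"],0.005 if n[:3] in("off","bea","twe") else 0))
E
```

```text
{'time': 0.0, 'q': array([ 1.125,  0.265,  1.605, -0.   ,  1.274, -0.037]), 'joint_vel': array([-0.001, -0.   ,  0.   ,  0.001,  0.   ,  0.   ]), 'joint_torque': array([ -0.002, -51.512, -36.731,  -0.   ,   0.013,   0.   ]), 'tool_pos': array([0.268, 0.619, 0.23 ]), 'tcp_rot': array([-0.638, -3.076,  0.004]), 'wrist_force': array([ 0.495,  0.124, -0.722]), 'torque': array([-0.026,  0.023, -0.018]), 'grip_force': 0.0, 'width': 1.00038813251187}
top [0.316 0.029 1.285] [ 0.188 -0.024 -0.982] 564.8931531821771
tray 0.69 [212.4 235.3] [0.544 0.229 0.   ]
tray 0.64 [235.3 236.3] [0.544 0.176 0.   ]
lamp 0.72 [237.3 222. ] [0.578 0.173 0.   ]
offcut_a 0.78 [334.2 270.5] [ 0.471 -0.053  0.005]
offcut_a 0.74 [274.  238.1] [0.542 0.087 0.005]
offcut_a 0.6 [242.  164.2] [0.716 0.169 0.005]
offcut_a 0.51 [273.4 271.2] [0.465 0.085 0.005]
offcut_b 0.78 [334.2 270.5] [ 0.471 -0.053  0.005]
offcut_b 0.74 [274.  238.1] [0.542 0.087 0.005]
offcut_b 0.6 [242.  164.2] [0.716 0.169 0.005]
offcut_b 0.51 [273.4 271.2] [0.465 0.085 0.005]
jar 0.65 [431.4 273.2] [ 0.473 -0.277  0.   ]
lid 0.71 [443.6 216.5
[... 610 characters left out ...]
ut_b 0.84 [384.5 315.5] [0.707 0.166 0.005]
offcut_b 0.71 [293.4 232.3] [ 0.481 -0.056  0.005]
offcut_b 0.58 [348.1 254.4] [0.542 0.08  0.005]
offcut_b 0.46 [416.7 261.6] [0.55  0.237 0.005]
jar 0.69 [203.3 227. ] [ 0.478 -0.281  0.   ]
jar 0.64 [352.  234.2] [0.47  0.085 0.   ]
lid 0.72 [176.2 266.5] [ 0.61  -0.309  0.   ]
bead_a 0.55 [351.  230.6] [0.463 0.082 0.005]
bead_a 0.41 [375.  236.7] [0.478 0.141 0.005]
bead_a 0.38 [395.1 235.7] [0.471 0.189 0.005]
tweezers 0.65 [412.6 281. ] [0.608 0.226 0.005]
tweezers 0.25 [174.8 265.4] [ 0.612 -0.311  0.005]
scoop 0.72 [512.5 260.6] [0.522 0.456 0.   ]
scoop 0.62 [411.1 284.7] [0.615 0.224 0.   ]
spool 0.72 [139.1 220.3] [ 0.468 -0.448  0.   ]
```

Run:
```python
import cv2
a=cv2.imread("pics/top0.png")[130:330,70:540];cv2.imwrite("pics/top0c.png",cv2.resize(a,(799,340),interpolation=cv2.INTER_CUBIC))
a=cv2.imread("pics/scene0.png")[180:360,260:500];cv2.imwrite("pics/scene0c.png",cv2.resize(a,(800,600),interpolation=cv2.INTER_CUBIC))
```

```text
(no output)
```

View pics/top0c.png

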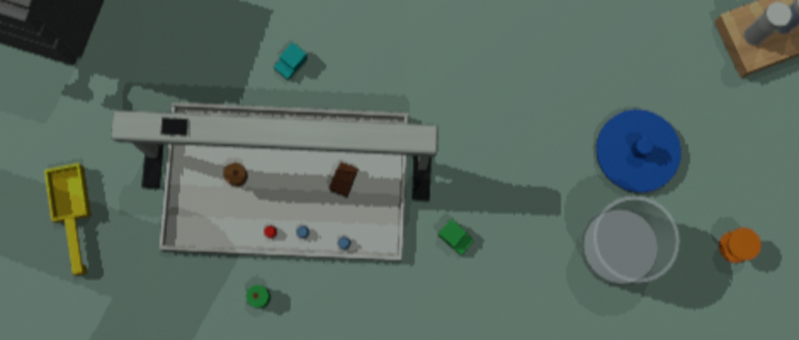

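View pics/scene0c.png

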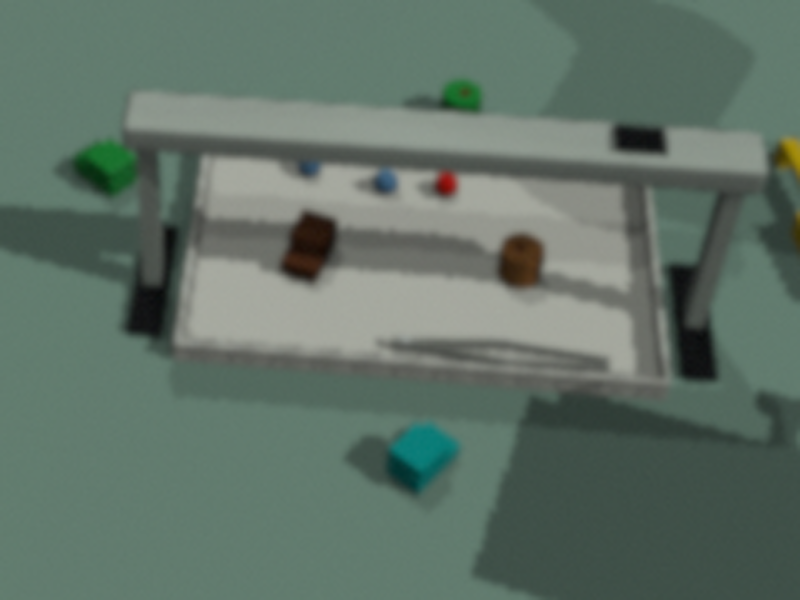

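The top view shows the dowel at about (208,232), the notched block at (272,236) just robot-side of the light bar, beads nearer the robot, and the jar and lid at right. Green and turquoise decoys lie outside the tray. Next I fit model silhouettes in both views.

```bash
cat > fit.py <<'E'
from h import *
from scipy.optimize import minimize
def box(x0,x1,y0,y1,z0,z1):return np.array([[x,y,z] for x in(x0,x1) for y in(y0,y1) for z in(z0,z1)])
def cyl(r,z0,z1,r2=None):
    a=np.linspace(0,2*np.pi,32,endpoint=False);r2=r2 or r
    return np.vstack([np.c_[r*np.cos(a),r*np.sin(a),a*0+z0],np.c_[r2*np.cos(a),r2*np.sin(a),a*0+z1]])
M={"offcut_a":[box(-.021,.007,-.013,.013,0,.026),box(.007,.021,-.013,.013,0,.014)],"offcut_b":[cyl(.015,0,.026)],
"jar":[cyl(.055,0,.09)],"lid":[cyl(.043,0,.008,.046),cyl(.058,.008,.016),cyl(.012,.016,.046)],
"lamp":[box(-.018,.018,-.195,.195,.138,.166)]+[box(-.008,.008,s*.182-.006,s*.182+.006,0,.14) for s in(-1,1)]+[box(-.05,.05,s*.182-.012,s*.182+.012,0,.006) for s in(-1,1)],
"bead":[cyl(.009,0,.015)],"spool":[cyl(.022,0,.04)]}
def render(c,n,x,y,yaw,z,S=4):
    im=np.zeros((480*S,640*S),np.uint8);Rz=R.from_euler("z",yaw).as_matrix()
    for P in M[n]:
        q=np.array([proj(c,Rz@p+[x,y,z]) for p in P])
        h=cv2.convexHull((((q+.5)*S)).astype(np.int32));cv2.fillConvexPoly(im,h,255)
    return cv2.resize(im,(640,480),interpolation=cv2.INTER_AREA)/255.
def fit(n,views,x0,z,useyaw):
    def f(v):
        t=0
        for c,m in views:
            r=render(c,n,v[0]/100,v[1]/100,v[2]/5 if useyaw else 0,z);t+=np.abs(r-m).sum()/m.sum()
        return t
    v0=np.array([x0[0]*100,x0[1]*100]+([x0[2]*5] if useyaw else []))
    s=minimize(f,v0,method="Nelder-Mead",options=dict(initial_simplex=np.vstack([v0]+[v0+np.eye(len(v0))[i]*1. for i in range(len(v0))]),maxiter=90,xatol=.01,fatol=1e-3))
    v=s.x;return np.r_[v[:2]/100,v[2:]/5],s.fun
def nmask(cam,n,c,guess,z=0.01):
    g=proj(c,[guess[0],guess[1],z]);best=None
    for r in regions_of(cam,n):
        l,t,w,h=r["bbox"];d=np.hypot(l+w/2-g[0],t+h/2-g[1])
        if best is None or d<best[0]:best=(d,r["mask"],r["p"])
    return best
E
cat > m1.py <<'E'
from fit import *
np.set_printoptions(precision=4,suppress=True)
G={"offcut_a":(.542,.084,-.3),"offcut_b":(.545,.237,0),"jar":(.476,-.279,0),"lid":(.609,-.309,0),"lamp":(.585,.178,0)}
C={k:read_camera(k) for k in("top","scene")}
for n,g in G.items():
    V=[]
    for k in C:
        b=nmask(k,n,C[k],g,.1 if n=="lamp" else .01)
        if b and b[0]<25: V.append((C[k],b[1].astype(float)));print(k,n,"d%.1f p%.2f area%d"%(b[0],b[2],b[1].sum()))
    z=.005 if n[:3]=="off" else 0
    for vv in ([V] + ([[v] for v in V] if len(V)>1 else [])):print(n,*fit(n,vv,g,z,n in("offcut_a","lamp")))
E
python3 m1.py
```

```text
top offcut_a d3.2 p0.50 area229
scene offcut_a d2.8 p0.50 area266
offcut_a [ 0.547   0.0916 -0.2941] 0.2597780734909454
offcut_a [ 0.5462  0.0918 -0.2965] 0.08365442246767703
offcut_a [ 0.5512  0.091  -0.2564] 0.09473684210526316
top offcut_b d0.6 p0.54 area170
offcut_b [0.5465 0.236 ] 0.06627450980392156
top jar d6.1 p0.76 area2426
scene jar d11.4 p0.95 area2383
jar [ 0.4703 -0.284 ] 0.08167888869052078
jar [ 0.4691 -0.2834] 0.032340817613112846
jar [ 0.4728 -0.2838] 0.031583191396575415
top lid d6.3 p0.93 area1941
scene lid d2.2 p0.59 area1579
lid [ 0.602 -0.308] 0.10548261214680829
lid [ 0.5998 -0.308 ] 0.025947813437585236
lid [ 0.6043 -0.3078] 0.04412323510784934
top lamp d12.2 p0.80 area4141
scene lamp d10.4 p0.96 area4824
lamp [ 0.5758  0.1678 -0.011 ] 0.2784037783172594
lamp [ 0.5738  0.1684 -0.0112] 0.09396896648057917
lamp [ 0.5795  0.1667 -0.0225] 0.16022664455500277
```

```bash
cat > plan.py <<'E'
from h import *
import json
def ori(a,th):
    z=np.array([np.sin(th)*np.cos(a),np.sin(th)*np.sin(a),-np.cos(th)]);y=np.array([-np.sin(a),np.cos(a),0]);return R.from_matrix(np.c_[np.cross(y,z),y,z])
def rows(wps,start=None):
    "wps: (pos, R, n, fingers)"
    s=read_state();p,r=(np.array(s["tool_pos"]),R.from_rotvec(s["tcp_rot"])) if start is None else start
    F,T,W=[],[],[]
    for P,Q,n,f in wps:
        P=np.array(P,float);p0,r0=p,r;dv=(r0.inv()*Q).as_rotvec()
        for i in range(1,n+1):
            d=r.inv().apply(p0+(P-p0)*i/n-p)/.05;w=(r.inv()*(r0*R.from_rotvec(dv*i/n))).as_rotvec()/np.radians(6)
            d,w=np.round(d,2)+0,np.round(w,2)+0
            assert abs(d).max()<=1 and abs(w).max()<=1,(d,w)
            p=p+r.apply(d*.05);r=r*R.from_rotvec(w*np.radians(6));F.append(f);T.append(d.tolist());W.append(w.tolist())
    for i in range(0,len(F),12):print(json.dumps(dict(fingers=F[i:i+12],travel=T[i:i+12],rotation=W[i:i+12])))
    print("end",p.round(4),(r.as_matrix()[:,2]).round(3));return p,r
E
python3 - <<'E'
from plan import *
Q=ori(.2,np.radians(35));g=np.array([.5517,.2366,.014]);z=Q.as_matrix()[:,2]
e=rows([((.46,.22,.23),Q,12,.65)])
rows([(g-.06*z,Q,5,.65),(g,Q,4,.65)],e)
E
```

```text
{"fingers": [0.65, 0.65, 0.65, 0.65, 0.65, 0.65, 0.65, 0.65, 0.65, 0.65, 0.65, 0.65], "travel": [[-0.56, -0.48, 0.0], [-0.53, -0.51, 0.02], [-0.51, -0.54, 0.04], [-0.47, -0.56, 0.06], [-0.45, -0.59, 0.06], [-0.41, -0.61, 0.08], [-0.38, -0.62, 0.09], [-0.34, -0.65, 0.1], [-0.3, -0.66, 0.11], [-0.27, -0.69, 0.1], [-0.22, -0.69, 0.11], [-0.19, -0.71, 0.11]], "rotation": [[-0.15, -0.47, -0.47], [-0.15, -0.47, -0.47], [-0.14, -0.47, -0.47], [-0.15, -0.47, -0.47], [-0.15, -0.47, -0.47], [-0.15, -0.47, -0.46], [-0.14, -0.48, -0.47], [-0.15, -0.47, -0.47], [-0.15, -0.47, -0.47], [-0.15, -0.47, -0.47], [-0.15, -0.47, -0.47], [-0.14, -0.47, -0.47]]}
end [0.46   0.2198 0.23  ] [ 0.562  0.113 -0.819]
{"fingers": [0.65, 0.65, 0.65, 0.65, 0.65, 0.65, 0.65, 0.65, 0.65], "travel": [[0.19, -0.01, 0.68], [0.19, 0.0, 0.68], [0.19, -0.01, 0.68], [0.19, -0.01, 0.69], [0.19, 0.0, 0.68], [0.0, 0.0, 0.3], [0.0, 0.0, 0.3], [0.0, 0.0, 0.3], [0.0, 0.0, 0.3]], "rotation": [[0.0, 0.0, 0.0], [0.0, 0.0, 0.0], [0.0, 0.0, 0.0], [0.0, 0.0, 0.0], [0.0, 0.0, 0.0], [0.0, 0.0, 0.0], [0.0, 0.0, 0.0], [0.0, 0.0, 0.0], [0.0, 0.0, 0.0]]}
end [0.5517 0.2367 0.0139] [ 0.562  0.113 -0.819]
```

apply_moves:
  fingers: [0.65,0.65,0.65,0.65,0.65,0.65,0.65,0.65,0.65,0.65,0.65,0.65]
  travel:
    - [-0.56,-0.48,0.0]
    - [-0.53,-0.51,0.02]
    - [-0.51,-0.54,0.04]
    - [-0.47,-0.56,0.06]
    - [-0.45,-0.59,0.06]
    - [-0.41,-0.61,0.08]
    - [-0.38,-0.62,0.09]
    - [-0.34,-0.65,0.1]
    - [-0.3,-0.66,0.11]
    - [-0.27,-0.69,0.1]
    - [-0.22,-0.69,0.11]
    - [-0.19,-0.71,0.11]
  rotation:
    - [-0.15,-0.47,-0.47]
    - [-0.15,-0.47,-0.47]
    - [-0.14,-0.47,-0.47]
    - [-0.15,-0.47,-0.47]
    - [-0.15,-0.47,-0.47]
    - [-0.15,-0.47,-0.46]
    - [-0.14,-0.48,-0.47]
    - [-0.15,-0.47,-0.47]
    - [-0.15,-0.47,-0.47]
    - [-0.15,-0.47,-0.47]
    - [-0.15,-0.47,-0.47]
    - [-0.14,-0.47,-0.47]
  newtons: 30

```text
time: 2.9
tool_pos: [0.4601, 0.2188, 0.2305]
tcp_rot: [-0.257, 2.516, 0.079]
wrist_force: [0.6, -0.3, -0.2]
width: 0.65
grip_force: 0.0
```

apply_moves:
  fingers: [0.65,0.65,0.65,0.65,0.65,0.65]
  travel:
    - [0.19,-0.01,0.68]
    - [0.19,0.0,0.68]
    - [0.19,-0.01,0.68]
    - [0.19,-0.01,0.69]
    - [0.19,0.0,0.68]
    - [0,0,0]
  rotation:
    - [0,0,0]
    - [0,0,0]
    - [0,0,0]
    - [0,0,0]
    - [0,0,0]
    - [0,0,0]

```text
time: 3.5
tool_pos: [0.5151, 0.2277, 0.0567]
tcp_rot: [-0.256, 2.53, 0.073]
wrist_force: [-0.5, 0.3, -0.8]
width: 0.656
grip_force: 0.0
```

```bash
cat >> h.py <<'E'
def wonz(c,px,z):
    E=np.array(c["extrinsics"]);v=np.array([px[0]-c["cx"],px[1]-c["cy"]]);r=np.hypot(*v);t=r/c["fx"]
    d=E[:3,:3].T@np.r_[v/r*np.sin(t),np.cos(t)];o=-E[:3,:3].T@E[:3,3];return o+d*(z-o[2])/d[2]
E
python3 - <<'E'
from h import *
c=read_camera("wrist");save(c,"w1");s=read_state();print(s["tool_pos"],s["wrist_force"])
for r in tip_of("wrist","offcut_b")[:3]:print(r["p"],r["location"],wonz(c,r["location"],.005).round(4))
E
```

```text
[0.51614545 0.22849721 0.05959261] [-0.55432508  0.40391499 -0.93145181]
0.84 [97.2, 228.1] [0.5474 0.0924 0.005 ]
0.8 [327.4, 260.0] [0.5489 0.2355 0.005 ]
```

View pics/w1.png

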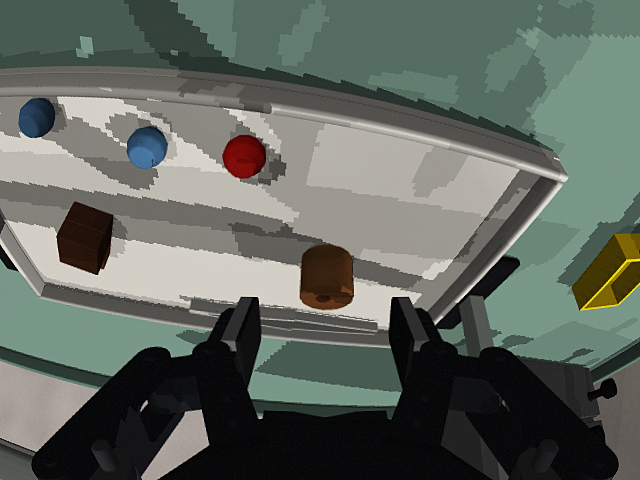

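The wrist view shows the dowel at (327,275) squarely between the open fingers, matching the estimate (0.549, 0.2355). The block is at (85,237).

apply_moves:
  fingers: [0.65,0.65,0.65,0.65,0.65,0.2,0.2,0.2,0.2,0.2,0.2]
  travel:
    - [0,0,0.28]
    - [0,0,0.28]
    - [0,0,0.28]
    - [0,0,0.28]
    - [0,0,0]
    - [0,0,0]
    - [0,0,0]
    - [0,0,0]
    - [0,0,0]
    - [0,0,0]
    - [0,0,0]
  rotation:
    - [0,0,0]
    - [0,0,0]
    - [0,0,0]
    - [0,0,0]
    - [0,0,0]
    - [0,0,0]
    - [0,0,0]
    - [0,0,0]
    - [0,0,0]
    - [0,0,0]
    - [0,0,0]

```text
time: 4.7
tool_pos: [0.5505, 0.2367, 0.0198]
tcp_rot: [-0.255, 2.516, 0.079]
wrist_force: [-4.3, -1.6, 7.9]
width: 0.334
grip_force: 28.9
```

Run:
```python
from plan import *
s=read_state();p=s["tool_pos"];Q=R.from_rotvec(s["tcp_rot"]);z=Q.as_matrix()[:,2];V=ori(-.5,0)
e=rows([(p-.06*z,Q,3,.2),((.46,.2,.22),Q,5,.2)])
e=rows([((.4587,-.2769,.2),V,16,.2)],e)
e=rows([((.4587,-.2769,.045),V,6,.2),((.4587,-.2769,.045),V,4,.55)],e)
```

```text
{"fingers": [0.2, 0.2, 0.2, 0.2, 0.2, 0.2, 0.2, 0.2], "travel": [[0.0, 0.0, -0.4], [0.0, 0.0, -0.4], [0.0, 0.0, -0.4], [-0.15, -0.07, -0.64], [-0.15, -0.08, -0.63], [-0.14, -0.07, -0.64], [-0.15, -0.07, -0.63], [-0.15, -0.07, -0.64]], "rotation": [[0.0, 0.0, 0.0], [0.0, 0.0, 0.0], [0.0, 0.0, 0.0], [0.0, 0.0, 0.0], [0.0, 0.0, 0.0], [0.0, 0.0, 0.0], [0.0, 0.0, 0.0], [0.0, 0.0, 0.0]]}
end [0.4599 0.2001 0.2201] [ 0.565  0.114 -0.817]
{"fingers": [0.2, 0.2, 0.2, 0.2, 0.2, 0.2, 0.2, 0.2, 0.2, 0.2, 0.2, 0.2], "travel": [[0.11, -0.58, -0.05], [0.09, -0.59, -0.04], [0.07, -0.6, -0.02], [0.04, -0.59, -0.02], [0.02, -0.6, 0.0], [-0.01, -0.59, 0.0], [-0.03, -0.6, 0.0], [-0.06, -0.59, 0.02], [-0.09, -0.59, 0.02], [-0.11, -0.59, 0.02], [-0.14, -0.58, 0.03], [-0.16, -0.57, 0.03]], "rotation": [[0.13, 0.35, 0.41], [0.13, 0.35, 0.4], [0.12, 0.36, 0.41], [0.13, 0.35, 0.4], [0.13, 0.35, 0.41], [0.13, 0.35, 0.4], [0.13, 0.35, 0.41], [0.12, 0.35, 0.4], [0.13, 0.36, 0.41], [0.13, 0.35, 0.4], [0.13, 0.35, 0.41], [0.13, 0.35, 0.4]]}
{"fingers": [0.2, 0.2, 0.2, 0.2], "travel": [[-0.19, -0.57, 0.03], [-0.21, -0.56, 0.03], [-0.24, -0.54, 0.03], [-0.26, -0.54, 0.03]], "rotation": [[0.12, 0.35, 0.41], [0.13, 0.36, 0.4], [0.13, 0.35, 0.41], [0.13, 0.35, 0.41]]}
end [ 0.4588 -0.277   0.2   ] [-0. -0. -1.]
{"fingers": [0.2, 0.2, 0.2, 0.2, 0.2, 0.2, 0.55, 0.55, 0.55, 0.55], "travel": [[0.0, 0.0, 0.52], [0.0, 0.0, 0.51], [0.0, 0.0, 0.52], [0.0, 0.0, 0.52], [0.0, 0.0, 0.51], [0.0, 0.0, 0.52], [0.0, 0.0, 0.0], [0.0, 0.0, 0.0], [0.0, 0.0, 0.0], [0.0, 0.0, 0.0]], "rotation": [[0.0, 0.0, 0.0], [0.0, 0.0, 0.0], [0.0, 0.0, 0.0], [0.0, 0.0, 0.0], [0.0, 0.0, 0.0], [0.0, 0.0, 0.0], [0.0, 0.0, 0.0], [0.0, 0.0, 0.0], [0.0, 0.0, 0.0], [0.0, 0.0, 0.0]]}
end [ 0.4588 -0.277   0.045 ] [-0. -0. -1.]
```

apply_moves:
  fingers: [0.2,0.2,0.2,0.2,0.2,0.2,0.2,0.2]
  travel:
    - [0.0,0.0,-0.4]
    - [0.0,0.0,-0.4]
    - [0.0,0.0,-0.4]
    - [-0.15,-0.07,-0.64]
    - [-0.15,-0.08,-0.63]
    - [-0.14,-0.07,-0.64]
    - [-0.15,-0.07,-0.63]
    - [-0.15,-0.07,-0.64]
  rotation:
    - [0.0,0.0,0.0]
    - [0.0,0.0,0.0]
    - [0.0,0.0,0.0]
    - [0.0,0.0,0.0]
    - [0.0,0.0,0.0]
    - [0.0,0.0,0.0]
    - [0.0,0.0,0.0]
    - [0.0,0.0,0.0]

```text
time: 5.5
tool_pos: [0.4587, 0.1997, 0.2193]
tcp_rot: [-0.256, 2.519, 0.08]
wrist_force: [0.8, 0.5, -0.1]
width: 0.332
grip_force: 30.0
```

apply_moves:
  fingers: [0.2,0.2,0.2,0.2,0.2,0.2,0.2,0.2,0.2,0.2,0.2,0.2]
  travel:
    - [0.11,-0.58,-0.05]
    - [0.09,-0.59,-0.04]
    - [0.07,-0.6,-0.02]
    - [0.04,-0.59,-0.02]
    - [0.02,-0.6,0.0]
    - [-0.01,-0.59,0.0]
    - [-0.03,-0.6,0.0]
    - [-0.06,-0.59,0.02]
    - [-0.09,-0.59,0.02]
    - [-0.11,-0.59,0.02]
    - [-0.14,-0.58,0.03]
    - [-0.16,-0.57,0.03]
  rotation:
    - [0.13,0.35,0.41]
    - [0.13,0.35,0.4]
    - [0.12,0.36,0.41]
    - [0.13,0.35,0.4]
    - [0.13,0.35,0.41]
    - [0.13,0.35,0.4]
    - [0.13,0.35,0.41]
    - [0.12,0.35,0.4]
    - [0.13,0.36,0.41]
    - [0.13,0.35,0.4]
    - [0.13,0.35,0.41]
    - [0.13,0.35,0.4]

```text
time: 6.7
tool_pos: [0.4583, -0.1586, 0.2035]
tcp_rot: [0.492, 2.948, 0.021]
wrist_force: [-0.5, 0.2, 0.1]
width: 0.333
grip_force: 30.1
```

apply_moves:
  fingers: [0.2,0.2,0.2,0.2,0.2]
  travel:
    - [-0.19,-0.57,0.03]
    - [-0.21,-0.56,0.03]
    - [-0.24,-0.54,0.03]
    - [-0.26,-0.54,0.03]
    - [0,0,0]
  rotation:
    - [0.12,0.35,0.41]
    - [0.13,0.36,0.4]
    - [0.13,0.35,0.41]
    - [0.13,0.35,0.41]
    - [0,0,0]

```text
time: 7.2
tool_pos: [0.4588, -0.28, 0.1982]
tcp_rot: [-0.781, -3.041, 0.004]
wrist_force: [-0.6, 0.7, -0.3]
width: 0.337
grip_force: 30.1
```

Run:
```python
from h import *
c=read_camera("wrist");save(c,"w2");s=read_state();print(s["tool_pos"],s["wrist_force"],s["width"],R.from_rotvec(s["tcp_rot"]).as_matrix()[:,2])
for n in("jar","lid"):
  for r in tip_of("wrist",n)[:2]:print(n,r["p"],r["location"],wonz(c,r["location"],0).round(4))
```

```text
[ 0.45832968 -0.27821053  0.19794869] [-0.46032568  0.9692086   0.67895976] 0.33223383878627405 [-3.04419610e-03 -1.96091535e-04 -9.99995347e-01]
jar 0.62 [325.7, 219.8] [ 0.4658 -0.285   0.    ]
lid 0.78 [363.9, 337.3] [ 0.5996 -0.3114  0.    ]
```

View pics/w2.png

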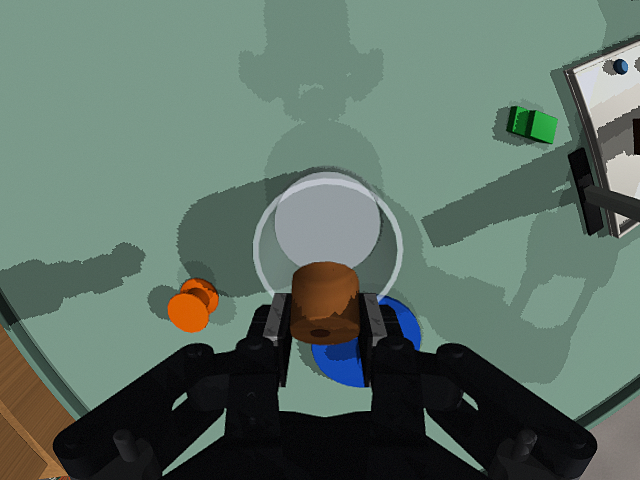

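The dowel is held at (325,300) above the jar, whose rim is at (328,248), so I lower and release.

apply_moves:
  fingers: [0.2,0.2,0.2,0.2,0.2,0.2,0.2,0.55,0.55,0.55,0.55]
  travel:
    - [0,0,0.5]
    - [0,0,0.5]
    - [0,0,0.5]
    - [0,0,0.5]
    - [0,0,0.5]
    - [0,0,0.5]
    - [0,0,0]
    - [0,0,0]
    - [0,0,0]
    - [0,0,0]
    - [0,0,0]
  rotation:
    - [0,0,0]
    - [0,0,0]
    - [0,0,0]
    - [0,0,0]
    - [0,0,0]
    - [0,0,0]
    - [0,0,0]
    - [0,0,0]
    - [0,0,0]
    - [0,0,0]
    - [0,0,0]

```text
time: 8.45
tool_pos: [0.458, -0.2776, 0.0484]
tcp_rot: [-0.78, -3.041, 0.003]
wrist_force: [-0.0, 0.0, 1.0]
width: 0.551
grip_force: 0.0
```

Run:
```python
from plan import *
s=read_state();p=s["tool_pos"];print(p,s["wrist_force"]);U=R.from_rotvec(s["tcp_rot"])
a=-.28;Q=ori(a,np.radians(35));z=Q.as_matrix()[:,2]
b=np.array([.5478,.0918,0]);g=b+[.001*np.cos(a),.001*np.sin(a),.016]
e=rows([(p+[0,0,.165],U,5,.55)])
e=rows([((.45,.115,.21),Q,12,.65)],e)
e=rows([(g-.06*z,Q,5,.65)],e)
```

```text
[ 0.45796531 -0.27760885  0.04844726] [-0.01903754  0.04941996  1.02915471]
{"fingers": [0.55, 0.55, 0.55, 0.55, 0.55], "travel": [[0.0, 0.0, -0.66], [0.0, 0.0, -0.66], [0.0, 0.0, -0.66], [0.0, -0.01, -0.66], [0.01, 0.0, -0.66]], "rotation": [[0.0, 0.0, 0.0], [0.0, 0.0, 0.0], [0.0, 0.0, 0.0], [0.0, 0.0, 0.0], [0.0, 0.0, 0.0]]}
end [ 0.4577 -0.2776  0.2134] [-0.003 -0.001 -1.   ]
{"fingers": [0.65, 0.65, 0.65, 0.65, 0.65, 0.65, 0.65, 0.65, 0.65, 0.65, 0.65, 0.65], "travel": [[0.33, 0.57, 0.0], [0.31, 0.57, 0.0], [0.31, 0.58, -0.02], [0.29, 0.58, -0.04], [0.28, 0.59, -0.04], [0.27, 0.6, -0.05], [0.25, 0.6, -0.07], [0.24, 0.6, -0.07], [0.23, 0.61, -0.08], [0.21, 0.61, -0.09], [0.19, 0.62, -0.1], [0.18, 0.62, -0.1]], "rotation": [[-0.06, -0.49, -0.17], [-0.05, -0.48, -0.17], [-0.06, -0.49, -0.17], [-0.05, -0.48, -0.17], [-0.06, -0.49, -0.17], [-0.05, -0.48, -0.17], [-0.06, -0.49, -0.17], [-0.06, -0.49, -0.17], [-0.05, -0.48, -0.17], [-0.06, -0.49, -0.18], [-0.05, -0.48, -0.17], [-0.06, -0.49, -0.17]]}
end [0.4498 0.1148 0.2101] [ 0.551 -0.158 -0.819]
{"fingers": [0.65, 0.65, 0.65, 0.65, 0.65], "travel": [[0.11, 0.02, 0.63], [0.12, 0.02, 0.63], [0.11, 0.02, 0.63], [0.11, 0.02, 0.63], [0.11, 0.02, 0.63]], "rotation": [[0.0, 0.0, 0.0], [0.0, 0.0, 0.0], [0.0, 0.0, 0.0], [0.0, 0.0, 0.0], [0.0, 0.0, 0.0]]}
end [0.516  0.101  0.0651] [ 0.551 -0.158 -0.819]
```

apply_moves:
  fingers: [0.55,0.55,0.55,0.55,0.55]
  travel:
    - [0.0,0.0,-0.66]
    - [0.0,0.0,-0.66]
    - [0.0,0.0,-0.66]
    - [0.0,0.0,-0.66]
    - [0.0,0.0,-0.66]
  rotation:
    - [0.0,0.0,0.0]
    - [0.0,0.0,0.0]
    - [0.0,0.0,0.0]
    - [0.0,0.0,0.0]
    - [0.0,0.0,0.0]

```text
time: 8.95
tool_pos: [0.458, -0.2773, 0.2142]
tcp_rot: [-0.78, -3.04, 0.003]
wrist_force: [0.4, -0.8, 0.3]
width: 0.549
grip_force: 0.0
```

apply_moves:
  fingers: [0.65,0.65,0.65,0.65,0.65,0.65,0.65,0.65,0.65,0.65,0.65,0.65]
  travel:
    - [0.33,0.57,0.0]
    - [0.31,0.57,0.0]
    - [0.31,0.58,-0.02]
    - [0.29,0.58,-0.04]
    - [0.28,0.59,-0.04]
    - [0.27,0.6,-0.05]
    - [0.25,0.6,-0.07]
    - [0.24,0.6,-0.07]
    - [0.23,0.61,-0.08]
    - [0.21,0.61,-0.09]
    - [0.19,0.62,-0.1]
    - [0.18,0.62,-0.1]
  rotation:
    - [-0.06,-0.49,-0.17]
    - [-0.05,-0.48,-0.17]
    - [-0.06,-0.49,-0.17]
    - [-0.05,-0.48,-0.17]
    - [-0.06,-0.49,-0.17]
    - [-0.05,-0.48,-0.17]
    - [-0.06,-0.49,-0.17]
    - [-0.06,-0.49,-0.17]
    - [-0.05,-0.48,-0.17]
    - [-0.06,-0.49,-0.18]
    - [-0.05,-0.48,-0.17]
    - [-0.06,-0.49,-0.17]

```text
time: 10.15
tool_pos: [0.4503, 0.1165, 0.2107]
tcp_rot: [0.353, 2.507, -0.108]
wrist_force: [1.0, 0.5, -0.2]
width: 0.654
grip_force: 0.0
```

apply_moves:
  fingers: [0.65,0.65,0.65,0.65,0.65,0.65]
  travel:
    - [0.11,0.02,0.63]
    - [0.12,0.02,0.63]
    - [0.11,0.02,0.63]
    - [0.11,0.02,0.63]
    - [0.11,0.02,0.63]
    - [0,0,0]
  rotation:
    - [0.0,0.0,0.0]
    - [0.0,0.0,0.0]
    - [0.0,0.0,0.0]
    - [0.0,0.0,0.0]
    - [0.0,0.0,0.0]
    - [0,0,0]

```text
time: 10.75
tool_pos: [0.5142, 0.0998, 0.0599]
tcp_rot: [0.354, 2.518, -0.117]
wrist_force: [-0.1, 0.1, -1.4]
width: 0.65
grip_force: 0.0
```

Run:
```python
from plan import *
c=read_camera("wrist");save(c,"w3");s=read_state();print(s["tool_pos"],s["wrist_force"],R.from_rotvec(s["tcp_rot"]).as_matrix()[:,1:])
for r in tip_of("wrist","offcut_a")[:3]:print(r["p"],r["location"],wonz(c,r["location"],.005).round(4))
a=-.28;g=np.array([.5488,.0915,.017]);Q=R.from_rotvec(s["tcp_rot"]);print(Q.inv().apply(g-s["tool_pos"])/.05)
```

```text
[0.514891   0.10028499 0.06205453] [ 0.79404772 -0.59757974  0.64133264] [[ 0.27710748  0.54602363]
 [ 0.9608326  -0.16046024]
 [-0.00348819 -0.82225951]]
0.83 [454.5, 336.9] [0.7059 0.1689 0.005 ]
0.71 [68.7, 217.8] [ 0.4684 -0.0548  0.005 ]
0.64 [328.3, 256.5] [0.5493 0.0907 0.005 ]
[-0.06306502  0.0222539   1.13942542]
```

View pics/w3.png

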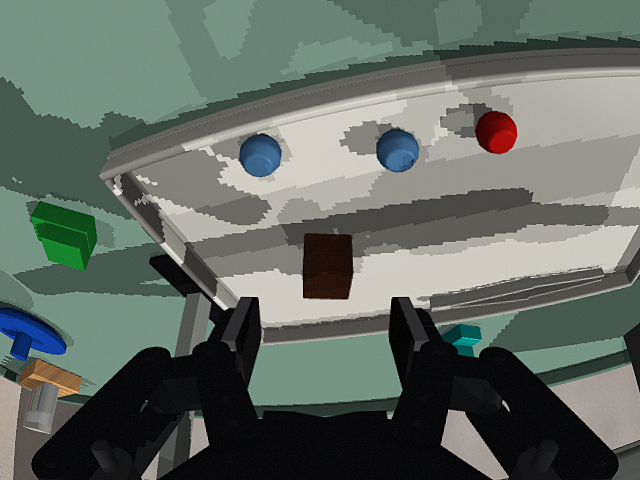

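The block is at (328,266), centred between the fingers and aligned with them.

apply_moves:
  fingers: [0.65,0.65,0.65,0.65,0.65,0.15,0.15,0.15,0.15,0.15,0.15]
  travel:
    - [-0.01,0,0.28]
    - [-0.01,0,0.28]
    - [-0.01,0,0.28]
    - [-0.01,0,0.28]
    - [0,0,0]
    - [0,0,0]
    - [0,0,0]
    - [0,0,0]
    - [0,0,0]
    - [0,0,0]
    - [0,0,0]
  rotation:
    - [0,0,0]
    - [0,0,0]
    - [0,0,0]
    - [0,0,0]
    - [0,0,0]
    - [0,0,0]
    - [0,0,0]
    - [0,0,0]
    - [0,0,0]
    - [0,0,0]
    - [0,0,0]

```text
time: 11.95
tool_pos: [0.5494, 0.0926, 0.0215]
tcp_rot: [0.354, 2.508, -0.11]
wrist_force: [-3.8, 0.1, 7.6]
width: 0.291
grip_force: 29.6
```

Run:
```python
from plan import *
s=read_state();p=s["tool_pos"];print(p,s["wrist_force"],s["width"],s["grip_force"]);Q=R.from_rotvec(s["tcp_rot"]);z=Q.as_matrix()[:,2];V=ori(-.5,0)
e=rows([(p-.06*z,Q,3,.15),((.45,.1,.23),Q,5,.15)])
e=rows([((.484,-.291,.21),V,12,.15)],e)
```

```text
[0.54937682 0.09261854 0.02147003] [-3.82335911  0.08845817  7.64730332] 0.2914391517938465 29.645745791494846
{"fingers": [0.15, 0.15, 0.15, 0.15, 0.15, 0.15, 0.15, 0.15], "travel": [[0.0, 0.0, -0.4], [0.0, 0.0, -0.4], [0.0, 0.0, -0.4], [-0.16, -0.08, -0.67], [-0.16, -0.08, -0.66], [-0.16, -0.08, -0.67], [-0.16, -0.08, -0.67], [-0.16, -0.08, -0.66]], "rotation": [[0.0, 0.0, 0.0], [0.0, 0.0, 0.0], [0.0, 0.0, 0.0], [0.0, 0.0, 0.0], [0.0, 0.0, 0.0], [0.0, 0.0, 0.0], [0.0, 0.0, 0.0], [0.0, 0.0, 0.0]]}
end [0.4501 0.1    0.2298] [ 0.553 -0.157 -0.818]
{"fingers": [0.15, 0.15, 0.15, 0.15, 0.15, 0.15, 0.15, 0.15, 0.15, 0.15, 0.15, 0.15], "travel": [[-0.17, -0.61, 0.16], [-0.2, -0.61, 0.16], [-0.21, -0.6, 0.14], [-0.22, -0.6, 0.14], [-0.25, -0.59, 0.14], [-0.26, -0.59, 0.12], [-0.28, -0.58, 0.11], [-0.3, -0.57, 0.1], [-0.31, -0.57, 0.09], [-0.32, -0.57, 0.08], [-0.34, -0.56, 0.06], [-0.35, -0.55, 0.05]], "rotation": [[0.05, 0.48, 0.17], [0.06, 0.49, 0.17], [0.05, 0.48, 0.17], [0.06, 0.49, 0.17], [0.05, 0.48, 0.17], [0.06, 0.49, 0.17], [0.05, 0.48, 0.17], [0.06, 0.49, 0.17], [0.05, 0.48, 0.17], [0.06, 0.49, 0.17], [0.06, 0.48, 0.16], [0.05, 0.49, 0.17]]}
end [ 0.484  -0.2911  0.2098] [-0. -0. -1.]
```

apply_moves:
  fingers: [0.15,0.15,0.15,0.15,0.15,0.15,0.15,0.15]
  travel:
    - [0.0,0.0,-0.4]
    - [0.0,0.0,-0.4]
    - [0.0,0.0,-0.4]
    - [-0.16,-0.08,-0.67]
    - [-0.16,-0.08,-0.66]
    - [-0.16,-0.08,-0.67]
    - [-0.16,-0.08,-0.67]
    - [-0.16,-0.08,-0.66]
  rotation:
    - [0.0,0.0,0.0]
    - [0.0,0.0,0.0]
    - [0.0,0.0,0.0]
    - [0.0,0.0,0.0]
    - [0.0,0.0,0.0]
    - [0.0,0.0,0.0]
    - [0.0,0.0,0.0]
    - [0.0,0.0,0.0]

```text
time: 12.75
tool_pos: [0.4486, 0.0999, 0.2299]
tcp_rot: [0.353, 2.511, -0.108]
wrist_force: [1.2, -0.0, -0.1]
width: 0.298
grip_force: 29.9
```

apply_moves:
  fingers: [0.15,0.15,0.15,0.15,0.15,0.15,0.15,0.15,0.15,0.15,0.15,0.15]
  travel:
    - [-0.17,-0.61,0.16]
    - [-0.2,-0.61,0.16]
    - [-0.21,-0.6,0.14]
    - [-0.22,-0.6,0.14]
    - [-0.25,-0.59,0.14]
    - [-0.26,-0.59,0.12]
    - [-0.28,-0.58,0.11]
    - [-0.3,-0.57,0.1]
    - [-0.31,-0.57,0.09]
    - [-0.32,-0.57,0.08]
    - [-0.34,-0.56,0.06]
    - [-0.35,-0.55,0.05]
  rotation:
    - [0.05,0.48,0.17]
    - [0.06,0.49,0.17]
    - [0.05,0.48,0.17]
    - [0.06,0.49,0.17]
    - [0.05,0.48,0.17]
    - [0.06,0.49,0.17]
    - [0.05,0.48,0.17]
    - [0.06,0.49,0.17]
    - [0.05,0.48,0.17]
    - [0.06,0.49,0.17]
    - [0.06,0.48,0.16]
    - [0.05,0.49,0.17]

```text
time: 13.95
tool_pos: [0.4838, -0.2922, 0.2091]
tcp_rot: [-0.776, -3.041, -0.0]
wrist_force: [1.2, 0.2, 0.6]
width: 0.299
grip_force: 29.9
```

apply_moves:
  fingers: [0.15,0.15]
  travel:
    - [0,0,0]
    - [0,0,0]
  rotation:
    - [0,0,0]
    - [0,0,0]

```text
time: 14.15
tool_pos: [0.4838, -0.2914, 0.2081]
tcp_rot: [-0.777, -3.041, -0.0]
wrist_force: [-1.0, -0.7, -0.9]
width: 0.295
grip_force: 29.9
```

Run:
```python
from h import *
c=read_camera("wrist");save(c,"w4");s=read_state();print(s["tool_pos"],s["wrist_force"],s["width"],R.from_rotvec(s["tcp_rot"]).as_matrix()[:,2])
```

```text
[ 0.48353144 -0.29058854  0.20828049] [-1.48984309  0.17859491 -0.91010833] 0.294863741893522 [-2.67174311e-03  6.96816997e-04 -9.99996188e-01]
```

View pics/w4.png

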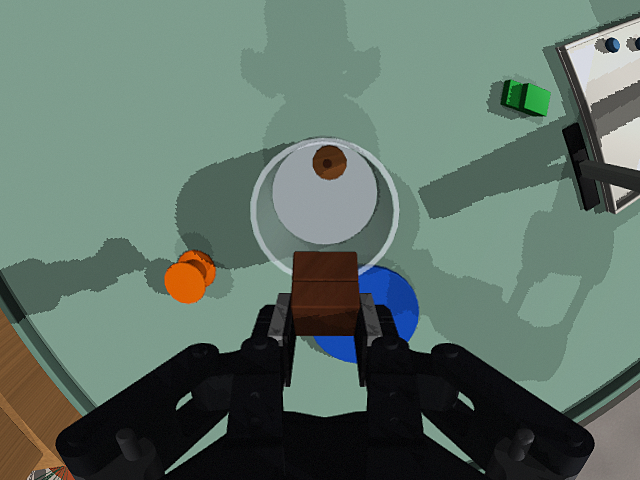

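The dowel stands in the jar at (330,162), and the block is held at (325,290), ready to lower into the free half.

apply_moves:
  fingers: [0.15,0.15,0.15,0.15,0.15,0.15,0.15,0.5,0.5,0.5,0.5]
  travel:
    - [0,0,0.53]
    - [0,0,0.53]
    - [0,0,0.53]
    - [0,0,0.53]
    - [0,0,0.53]
    - [0,0,0.5]
    - [0,0,0]
    - [0,0,0]
    - [0,0,0]
    - [0,0,0]
    - [0,0,0]
  rotation:
    - [0,0,0]
    - [0,0,0]
    - [0,0,0]
    - [0,0,0]
    - [0,0,0]
    - [0,0,0]
    - [0,0,0]
    - [0,0,0]
    - [0,0,0]
    - [0,0,0]
    - [0,0,0]

```text
time: 15.3
tool_pos: [0.4843, -0.2922, 0.0523]
tcp_rot: [-0.777, -3.044, 0.003]
wrist_force: [0.4, 0.2, 0.4]
width: 0.498
grip_force: 0.0
```

apply_moves:
  fingers: [0.5,0.5,0.5,0.5,0.5,0.5,0.5,0.5]
  travel:
    - [0,0,-0.6]
    - [0,0,-0.6]
    - [0,0,-0.6]
    - [0,0,-0.6]
    - [0,0,-0.8]
    - [0.8,0,0]
    - [0.8,0,0]
    - [0,0,0]
  rotation:
    - [0,0,0]
    - [0,0,0]
    - [0,0,0]
    - [0,0,0]
    - [0,0,0]
    - [0,0,0]
    - [0,0,0]
    - [0,0,0]

```text
time: 16.1
tool_pos: [0.4095, -0.2507, 0.2105]
tcp_rot: [-0.776, -3.038, 0.0]
wrist_force: [-0.3, -0.0, -0.6]
width: 0.5
grip_force: 0.0
```

```bash
cat > m2.py <<'E'
from fit import *
import sys
np.set_printoptions(precision=4,suppress=True)
def wproj(c,P):
    E=np.array(c["extrinsics"]);p=E[:3,:3]@np.array(P)+E[:3,3];r=np.hypot(p[0],p[1]);t=np.arctan2(r,p[2]);return np.array([c["cx"],c["cy"]])+c["fx"]*t*p[:2]/r
import fit,h
pp=fit.proj
fit.proj=lambda c,P: wproj(c,P) if c.get("w") else pp(c,P)
G={"jar":(.47,-.283,0),"lid":(.602,-.309,0)}
for k in("top","scene","wrist"):
    c=read_camera(k);c["w"]=k=="wrist"
    if k=="wrist":save(c,"w5")
    for n in G:
        rs=regions_of(k,n);g=fit.proj(c,[*G[n][:2],.03]);
        if not rs: print(k,n,"none");continue
        r=min(rs,key=lambda r:np.hypot(r["bbox"][0]+r["bbox"][2]/2-g[0],r["bbox"][1]+r["bbox"][3]/2-g[1]))
        print(k,n,round(r["p"],2),r["bbox"],*fit.fit(n,[(c,r["mask"].astype(float))],G[n],0,False))
s=read_state();print(s["tool_pos"],s["time"])
E
python3 m2.py
```

```text
top jar 0.61 [410.0, 245.4, 49.3, 55.4] [ 0.4696 -0.2818] 1.0877582576654823
top lid 0.69 [421.4, 193.1, 47.3, 55.1] [ 0.5996 -0.3082] 0.04413324184392739
scene jar 0.6 [174.3, 184.7, 51.9, 60.8] [ 0.4746 -0.2829] 0.02723947648808104
scene lid 0.84 [151.6, 243.3, 49.8, 40.5] [ 0.6038 -0.3088] 0.038418539221856146
wrist jar 0.61 [257.7, 215.6, 133.6, 146.7] [ 0.4685 -0.2852] 0.24105279492882772
wrist lid 0.82 [313.8, 346.3, 75.0, 64.7] [ 0.6181 -0.3326] 0.7859607149668001
[ 0.4142 -0.2535  0.2109] 16.55
```

View pics/w5.png

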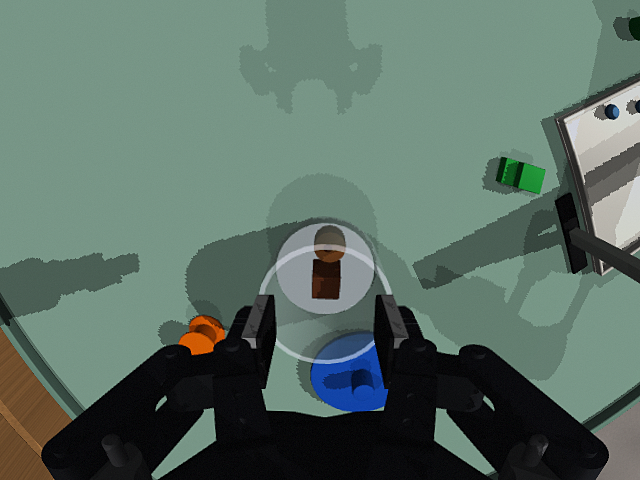

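Both offcuts lie in the jar: dowel at (330,243), block at (326,280). Next is the lid.

Run:
```python
from plan import *
V=ori(-.5,0);L=np.array([.6015,-.3084,0])
e=rows([(L+[0,0,.2],V,6,.6),(L+[0,0,.07],V,4,.6)])
```

```text
{"fingers": [0.6, 0.6, 0.6, 0.6, 0.6, 0.6, 0.6, 0.6, 0.6, 0.6], "travel": [[-0.64, 0.14, 0.03], [-0.63, 0.14, 0.04], [-0.64, 0.14, 0.03], [-0.63, 0.13, 0.04], [-0.64, 0.14, 0.03], [-0.63, 0.14, 0.04], [0.0, 0.0, 0.65], [0.0, 0.0, 0.65], [0.0, 0.0, 0.65], [0.0, 0.0, 0.65]], "rotation": [[0.0, 0.0, 0.0], [-0.01, -0.01, 0.0], [0.0, 0.0, 0.0], [0.0, -0.01, 0.0], [0.0, 0.0, 0.0], [-0.01, 0.0, 0.0], [0.0, 0.0, 0.0], [0.0, 0.0, 0.0], [0.0, 0.0, 0.0], [0.0, 0.0, 0.0]]}
end [ 0.6013 -0.3083  0.07  ] [-0.     0.001 -1.   ]
```

apply_moves:
  fingers: [0.6,0.6,0.6,0.6,0.6,0.6,0.6,0.6,0.6,0.6,0.6]
  travel:
    - [-0.64,0.14,0.03]
    - [-0.63,0.14,0.04]
    - [-0.64,0.14,0.03]
    - [-0.63,0.13,0.04]
    - [-0.64,0.14,0.03]
    - [-0.63,0.14,0.04]
    - [0.0,0.0,0.65]
    - [0.0,0.0,0.65]
    - [0.0,0.0,0.65]
    - [0.0,0.0,0.65]
    - [0,0,0]
  rotation:
    - [0.0,0.0,0.0]
    - [-0.01,-0.01,0.0]
    - [0.0,0.0,0.0]
    - [0.0,-0.01,0.0]
    - [0.0,0.0,0.0]
    - [-0.01,0.0,0.0]
    - [0.0,0.0,0.0]
    - [0.0,0.0,0.0]
    - [0.0,0.0,0.0]
    - [0.0,0.0,0.0]
    - [0,0,0]

```text
time: 17.65
tool_pos: [0.5966, -0.3057, 0.0633]
tcp_rot: [-0.774, -3.033, -0.005]
wrist_force: [-0.7, 1.1, -0.4]
width: 0.598
grip_force: 0.0
```

Run:
```python
from plan import *
c=read_camera("wrist");save(c,"w6");s=read_state();print(s["tool_pos"],s["wrist_force"],R.from_rotvec(s["tcp_rot"]).as_matrix()[:,1:])
for r in tip_of("wrist","lid")[:1]:print(r["p"],r["location"],wonz(c,r["location"],0).round(4))
Q=R.from_rotvec(s["tcp_rot"]);print(Q.inv().apply(np.array([.6015,-.3084,.025])-s["tool_pos"])/.05)
```

```text
[ 0.59840397 -0.30672022  0.0664423 ] [ 0.10267054 -0.55681399  0.30078527] [[ 4.79236140e-01 -6.61421819e-03]
 [ 8.77685928e-01  4.02765346e-03]
 [ 3.65253326e-04 -9.99970015e-01]]
0.97 [327.9, 273.2] [ 0.6032 -0.3083  0.    ]
[-7.68563559e-02 -1.14607495e-04  8.28276319e-01]
```

View pics/w6.png

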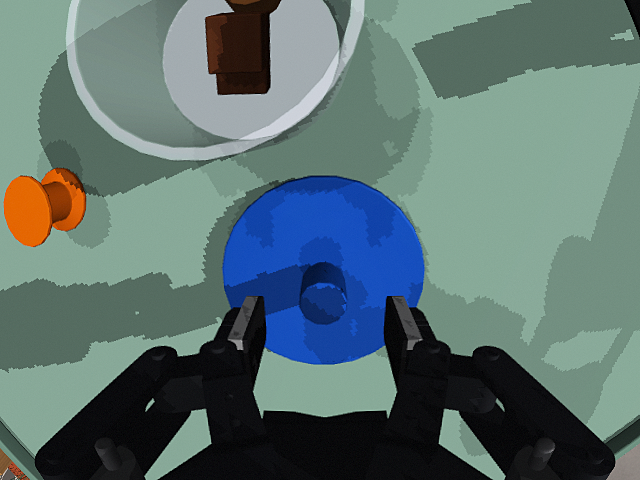

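The knob is at (323,295), centred between the fingers.

apply_moves:
  fingers: [0.6,0.6,0.6,0.6,0.1,0.1,0.1,0.1,0.1,0.1,0.1]
  travel:
    - [-0.02,0,0.3]
    - [0,0,0.3]
    - [0,0,0.3]
    - [0,0,0]
    - [0,0,0]
    - [0,0,0]
    - [0,0,0]
    - [0,0,0]
    - [0,0,0]
    - [0,0,0]
    - [0,0,0]
  rotation:
    - [0,0,0]
    - [0,0,0]
    - [0,0,0]
    - [0,0,0]
    - [0,0,0]
    - [0,0,0]
    - [0,0,0]
    - [0,0,0]
    - [0,0,0]
    - [0,0,0]
    - [0,0,0]
  newtons: 50

```text
time: 18.85
tool_pos: [0.6019, -0.3087, 0.0257]
tcp_rot: [0.777, 3.043, 0.0]
wrist_force: [0.4, 0.1, 1.4]
width: 0.259
grip_force: 49.1
```

Run:
```python
from plan import *
s=read_state();p=s["tool_pos"];print(p,s["wrist_force"],s["width"],s["grip_force"]);V=ori(-.5,0);print(R.from_rotvec(s["tcp_rot"]).as_matrix()[:,2])
t=p+[-.1305,.0247,0];t[2]=p[2]+.13
e=rows([(p+[0,0,.13],V,5,.1),(t,V,6,.1)])
```

```text
[ 0.60188905 -0.30866155  0.025682  ] [0.42182093 0.12447058 1.42238833] 0.25885951562816234 49.09819543361664
[ 6.58655278e-04 -4.37386974e-05 -9.99999782e-01]
{"fingers": [0.1, 0.1, 0.1, 0.1, 0.1, 0.1, 0.1, 0.1, 0.1, 0.1, 0.1], "travel": [[0.0, 0.0, -0.52], [0.0, 0.0, -0.52], [0.0, 0.0, -0.52], [0.0, 0.0, -0.52], [0.0, 0.0, -0.52], [0.42, -0.14, 0.0], [0.42, -0.13, 0.0], [0.42, -0.14, 0.0], [0.42, -0.13, 0.0], [0.42, -0.14, 0.0], [0.43, -0.14, 0.0]], "rotation": [[0.0, 0.0, 0.0], [0.0, 0.0, 0.0], [0.0, 0.0, 0.0], [0.0, 0.0, 0.0], [0.0, 0.01, 0.0], [0.0, 0.0, 0.0], [0.0, 0.0, 0.0], [0.0, 0.0, 0.0], [0.0, 0.0, 0.0], [0.0, 0.0, 0.0], [0.0, 0.0, 0.0]]}
end [ 0.4711 -0.284   0.1557] [-0.  0. -1.]
```

apply_moves:
  fingers: [0.1,0.1,0.1,0.1,0.1,0.1,0.1,0.1,0.1,0.1,0.1]
  travel:
    - [0.0,0.0,-0.52]
    - [0.0,0.0,-0.52]
    - [0.0,0.0,-0.52]
    - [0.0,0.0,-0.52]
    - [0.0,0.0,-0.52]
    - [0.42,-0.14,0.0]
    - [0.42,-0.13,0.0]
    - [0.42,-0.14,0.0]
    - [0.42,-0.13,0.0]
    - [0.42,-0.14,0.0]
    - [0.43,-0.14,0.0]
  rotation:
    - [0,0,0]
    - [0,0,0]
    - [0,0,0]
    - [0,0,0]
    - [0,0,0]
    - [0,0,0]
    - [0,0,0]
    - [0,0,0]
    - [0,0,0]
    - [0,0,0]
    - [0,0,0]

```text
time: 19.95
tool_pos: [0.4696, -0.2834, 0.1546]
tcp_rot: [-0.776, -3.043, -0.001]
wrist_force: [0.7, -0.1, -0.1]
width: 0.259
grip_force: 49.0
```

apply_moves:
  fingers: [0.1,0.1,0.1,0.1]
  travel:
    - [0,0,0]
    - [0,0,0]
    - [0,0,0]
    - [0,0,0]
  rotation:
    - [0,0,0]
    - [0,0,0]
    - [0,0,0]
    - [0,0,0]

```text
time: 20.35
tool_pos: [0.4718, -0.2841, 0.1552]
tcp_rot: [0.776, 3.044, 0.0]
wrist_force: [-0.8, -0.1, -0.4]
width: 0.259
grip_force: 49.1
```

Run:
```python
from fit import *
np.set_printoptions(precision=4,suppress=True)
s=read_state();print(s["tool_pos"],s["wrist_force"],s["width"],R.from_rotvec(s["tcp_rot"]).as_matrix()[:,2]);x0=s["tool_pos"]
c=read_camera("scene");save(c,"s7")
zl=x0[2]-.0257
J=[cyl(.055,0,.09)];m={}
for n in("jar","lid"):
    g=(x0[0],x0[1],0);b=nmask("scene",n,c,g,.05 if n=="jar" else .16);m[n]=b[1].astype(float);print(n,b[0],b[2])
hi=[cyl(.043,0,.008,.046),cyl(.058,.008,.016)]
full=M["lid"];print("lid",fit("lid",[(c,m["lid"])],x0,zl,False))
# jar: only rows below lid occlusion -> mask out lid area dilated
import fit as F
occ=cv2.dilate(m["lid"].astype(np.uint8),np.ones((5,5)))>0
orr=F.render
def rj(*a): 
    r=orr(*a).copy();r[occ]=0;r[:int(proj(c,[*x0[:2],zl])[1])-5]=0;return r
F.render=rj;mj=m["jar"].copy();mj[occ]=0;mj[:int(proj(c,[*x0[:2],zl])[1])-5]=0
print("jar",F.fit("jar",[(c,mj)],x0,0,False))
a=cv2.imread("pics/s7.png")[130:280,120:320];cv2.imwrite("pics/s7c.png",cv2.resize(a,(800,600),interpolation=cv2.INTER_CUBIC))
```

```text
[ 0.4718 -0.2841  0.1552] [-0.7595 -0.1242 -0.3965] 0.25884486443701893 [ 0.0004  0.0002 -1.    ]
jar 6.758076721827319 0.72
lid 12.262213269520336 0.63
lid (array([ 0.4753, -0.2831]), np.float64(0.24886126271814563))
jar (array([ 0.4759, -0.2824]), np.float64(0.034832163318002096))
```

View pics/s7c.png

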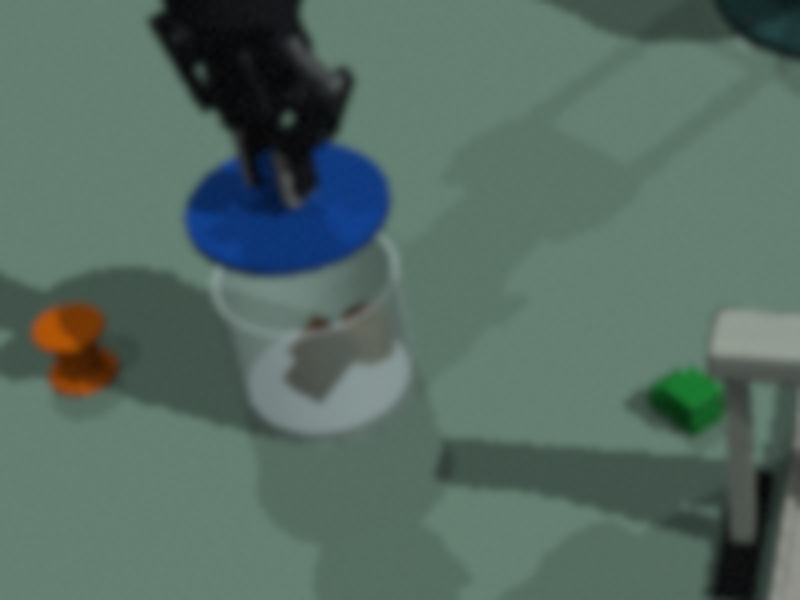

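The lid sits level over the jar, and the fits agree within 1 mm: lid (0.4753, -0.2831), jar (0.4759, -0.2824). Lowering now.

apply_moves:
  fingers: [0.1,0.1,0.1,0.1,0.1,0.1,0.1]
  travel:
    - [0,0,0.2]
    - [0,0,0.2]
    - [0,0,0.2]
    - [0,0,0.1]
    - [0,0,0.1]
    - [0,0,0.08]
    - [0,0,0]
  rotation:
    - [0,0,0]
    - [0,0,0]
    - [0,0,0]
    - [0,0,0]
    - [0,0,0]
    - [0,0,0]
    - [0,0,0]

```text
time: 21.2
tool_pos: [0.4705, -0.2836, 0.1104]
tcp_rot: [-0.777, -3.043, -0.001]
wrist_force: [-1.6, 0.9, 0.1]
width: 0.26
grip_force: 49.1
```

apply_moves:
  fingers: [0.1,0.1,0.1,0.1]
  travel:
    - [0,0,0.03]
    - [0,0,0.03]
    - [0,0,0.02]
    - [0,0,0]
  rotation:
    - [0,0,0]
    - [0,0,0]
    - [0,0,0]
    - [0,0,0]

```text
time: 21.6
tool_pos: [0.4711, -0.284, 0.1077]
tcp_rot: [0.777, 3.044, 0.0]
wrist_force: [-1.2, 0.5, 1.8]
width: 0.259
grip_force: 49.5
```

Contact at the seated height (0.1077 m, 1.8 N). I release, retreat and check.

apply_moves:
  fingers: [0.3,0.45,0.6,0.6,0.6,0.6,0.6,0.6,0.6,0.6,0.6]
  travel:
    - [0,0,0]
    - [0,0,0]
    - [0,0,0]
    - [0,0,-0.3]
    - [0,0,-0.6]
    - [0,0,-0.6]
    - [0,0,-0.6]
    - [0,0,-0.6]
    - [0.9,0,0]
    - [0.6,0,0]
    - [0,0,0]
  rotation:
    - [0,0,0]
    - [0,0,0]
    - [0,0,0]
    - [0,0,0]
    - [0,0,0]
    - [0,0,0]
    - [0,0,0]
    - [0,0,0]
    - [0,0,0]
    - [0,0,0]
    - [0,0,0]

```text
time: 22.7
tool_pos: [0.4026, -0.2465, 0.2433]
tcp_rot: [-0.777, -3.044, -0.0]
wrist_force: [0.2, -0.8, -0.5]
width: 0.598
grip_force: 0.0
```

Run:
```python
from fit import *
import fit as F
c=read_camera("scene");save(c,"s8");x0=(.471,-.284,0)
for n,z in(("lid",.082),):
    b=nmask("scene",n,c,x0,.1)
    for zz in(.078,.082,.086):print(n,zz,fit(n,[(c,b[1].astype(float))],x0,zz,False))
b=nmask("scene","jar",c,x0,.05);mj=b[1].astype(float);occ=cv2.dilate(nmask("scene","lid",c,x0,.1)[1].astype(np.uint8),np.ones((5,5)))>0
cut=int(proj(c,[*x0[:2],.09])[1]);mj[occ]=0;mj[:cut]=0
o=F.render
def rj(*a):
    r=o(*a).copy();r[occ]=0;r[:cut]=0;return r
F.render=rj;print("jar",F.fit("jar",[(c,mj)],x0,0,False))
s=read_state();print(s["tool_pos"],s["wrist_force"],s["time"])
a=c["image"][150:300,120:440,::-1];cv2.imwrite("pics/s8c.png",cv2.resize(a,(800,375),interpolation=cv2.INTER_CUBIC))
```

```text
lid 0.078 (array([ 0.47050141, -0.28543129]), np.float64(0.038208602057452856))
lid 0.082 (array([ 0.47476398, -0.28314302]), np.float64(0.04188777792205919))
lid 0.086 (array([ 0.47850244, -0.28106543]), np.float64(0.04989828160844912))
jar (array([ 0.47148652, -0.28484688]), np.float64(0.02751744765702891))
[ 0.40590283 -0.24851829  0.243017  ] [ 0.25066128  0.73877328 -0.07901476] 22.9
```

View pics/s8c.png

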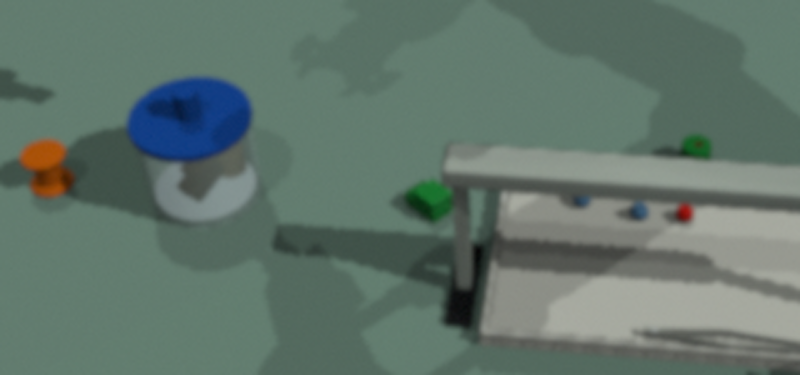

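The lid sits flat on the upright jar at crop position (190,118), with both offcuts inside and the beads, tweezers and spool in place. Handing in.

```bash
python3 -c "
from workcell import *
print(finish_job())"
```

```text
the job is handed in; nothing more can be done
None
```

Both offcuts are in the jar and the lid is on, fully down by contact height and the final picture, with the jar upright; I handed the job in at about 23 s of the 72 s allowed, no verdict was returned, and nothing else was seen to move (the scoop was outside the final picture).

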